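Pin the narcotics box into line with its dock

ROBOT

A 7-joint arm with a two-finger parallel gripper is mounted at the origin on the work surface. World frame = base frame: x ahead of the robot, y to its left, z up, the work surface at z = 0. Lengths are in m, angles in rad, forces in N, time in s.
With the tool pointing down it reaches from about 0.425 to 0.925 m from the base axis. Payload 6.8 kg.
Tool frame: the origin (TCP) lies at the very end of the fingers, on their centre line; the grasp point (between the pads) lies 19 mm behind it; z points along the fingers, y is the line along which they close (so a half turn about z gives the same grasp; the last joint's range is limited). The gripper opens to 85 mm and grips with 20 to 120 N. Pads are 22 mm wide; open, the fingers measure 114 mm over their backs; the gripper's body (76 mm by 85 mm) begins 54 mm behind the grasp point. The pads swing forward as they close: fully open they stand 13 mm farther back than shut.
Start: joints at [-1.263, 0.477, 0.022, 1.555, -0.011, 1.109, -0.083], TCP at [0.273, 0.618, 0.231] pointing down, gripper open.
Joint ranges: [-2.96, 2.96], [-0.34, 2.1], [-1.41, 1.46], [0.24, 2.44], [-1.37, 4.51], [0.17, 1.92], [-2.96, 2.96]. Speed limits (rad/s): [2.39, 2.39, 3.14, 3.14, 3.14, 3.14, 3.14].

INTERFACE

Orientations are given as a rotation vector (axis times angle).
In Python, from bench import monitor, optics, r gives the robot as it stands.
- The arm moves only by the shell command python3 -m crank 'ROWS' [OPENING] [FORCE]. ROWS is JSON, a list of rows, each a list of 2 entries, a list of its own where there are three numbers: the shift along the tool's x, y, z in cm, then the turn, a rotation vector about the tool's x, y, z in rad. A call has 1 to 5 rows; each row shifts and turns the commanded pose from where the row before left it, along the tool's axes as they then stand; what a row does not reach is not made up. A row lasts 1/10 s, in which the tool goes at most 50 mm and 8.59 degrees, less where a joint would pass 70% of its speed; a pose out of reach is approached as far as the arm can. A call is refused whole if a number of a shift passes 5 or a number of a turn 0.15, either way. A call with a gripper value outside its range is refused whole. OPENING is the finger opening in cm, from 0 to 8.54, set as the call begins (- or left out, the last holds). The fingers move at their own pace and stop on an object; FORCE is the grip in N (left out, the last holds). Time passes only in rows, so rows that do not move let the fingers close. It gives the time, the measured TCP pose, the force, the opening and the grip force at its end, in the units of the state.
- monitor.get_obs(): the state, without advancing time (a new reading comes with each control period).
- optics.grab_frame(name): name is "side" or "top" or "wrist"; returns (picture, depth): 420x560x3 uint8, red, green, blue; 420x560 float32, m along the optical axis (not along the pixel's ray), 0 where there is no reading.
- optics.camera_model(name): a dict with "vertical_fov" (degrees; the focal length in pixels is half the picture's height over the tangent of half this angle, whatever the lens; pixels are square), "cx", "cy" (the principal point, pixels), "D" ([k1, k2, p1, p2, k3] as OpenCV has them; the pictures are not rectified), "R" (3x3) and "t" (3): a world point X has camera coordinates R X + t; the wrist camera has in their place "hand_eye" (4x4, takes a point from camera to tool coordinates, whose origin is the TCP and whose axes are the flange's). Camera axes: x right, y down, z forward; pixel columns grow to the right and rows downward; lengths in m; the calibration is good to about 2 mm. A picture is of the moment at which its call begins: read the wrist's pose just before it. camera_model takes no time and is no camera call.
- r.hand_in(): hands the job in; it is judged then, once.
The state is a dict: "clock": time; "joints": joint angles; "qvel": joint speeds; "tau": joint torques, N m; "tcp_pos": TCP position; "orientation": TCP orientation; "contact_force": force on the tool from outside, world axes, zero at the start; "moment": the same for the moment, N m; "grip_width": finger opening in m; "gripper_force": force on a finger pad.
Only numpy, scipy, OpenCV 4.12 (cv2) and the standard library are available. Lean on these libraries where they do the work, as an engineer would, in place of code of your own. Each camera call takes 0.05 s, during which the arm holds its last target. There are 200 camera calls.

TASK

The narcotics box stands a few millimetres to one side in its counter dock, so the hole in its tongue does not line up with the hole in the dock's sloping lug above it. Take the tapered drift out of its socket in the black cradle and push it through both holes, letting its taper draw the box into line, until its collar sits flush on the lug; then let go and leave it there. Leave the dropper bottle, the tray and the two vial caps as they are.

Things in the scene. Friction and masses are not known exactly. Their poses are not given: they have to be found in the camera images.
- drift_grip (a point): Middle of the drift's round grip. The drift is a tapered steel pin, 116 mm long, 190 g, its z running from tip to grip. Grip 20 mm in diameter, 50 mm long (25 mm either way of this point), ending below in a 29 mm collar 6 mm thick, whose underside is 31 mm below this point. It starts upright, tip down, in the cradle's socket, the collar on the socket's top; it lifts straight out
- drift_collar (a point): Centre of the underside of the drift's collar, the face that comes to sit on the lug; z along the drift towards the grip. Below it a straight shank 18.5 mm in diameter and 22 mm long, then a cone 38 mm long narrowing to a blunt 5 mm tip
- drift_tip (a point): The drift's tip, on its axis, 60 mm below the underside of the collar
- lug_hole (a point): Centre of the 20 mm hole's mouth on the top face of the dock's fixed steel lug (80 by 50 mm, 8 mm thick, on two cheeks). z: the hole's axis, out of the mouth, leaning 30 degrees from vertical towards the robot; y: level, the way the box slides; x: up the slope to the box. 2 mm below is the box's tongue, 40 mm wide, 8 mm thick, same hole. Box front 45 mm beyond, its top 38 mm above the mouth
- drugbox (a joint): How far the narcotics box (white, 206 by 148 mm, 105 mm tall, chrome cam lock and handle on the lid) and its tongue stand out of line, in m along the lug's +y (the robot's left as it faces the lug); 0: holes in line. It starts 4.5 to 7 mm to +y; about 4 N of sliding friction, no spring, 10 mm of travel either way
- cradle: Black polymer scanner cradle, fixed. Origin at the counter under the centre of the drift's socket, a block 46 by 46 mm and 66 mm tall with a 21.5 mm hole right through; on its +y side an empty scanner bay, 80 by 75 mm and up to 62 mm tall
- bottle_mid (a point): Bystander: middle of the clear glass dropper bottle, 34 mm in diameter, 94 mm tall, standing on the counter
- tray_mid (a point): Bystander: middle of the open teal plastic drug tray, 120 by 160 mm, 28 mm tall, on the counter
- cap_a_mid (a point): Bystander: middle of a gold-toned aluminium vial cap, 21 mm in diameter, 9 mm tall, in the tray
- cap_b_mid (a point): Bystander: the other vial cap, alike, in the tray
Mind the look-alikes: they are no part of the job. Leave any blue or purple look-alike of the part that bears drift_grip alone.

How it is judged:
By the outcome, as a careful person would: the job done as asked, in the order asked, and still so for the second after the job is handed in, with the robot touching nothing.
It also fails if it takes over 45 s, if anything falls off the work surface, if the arm or the gripper's body presses on something with over 40 N, if the wrist force passes 120 N, or if a joint passes its speed limit or range.

## Working session

There is one attempt and no reset: what is moved stays moved. The work goes in short steps, Python scripts to look and compute and a shell command to move; the robot and the scene stay as the last step left them, time stands still between calls to the robot, and variables do not carry over. Pictures are saved under pics/ and viewed, at most 10 in all, crops included, and the job is handed in when it is done.

```bash
mkdir -p pics; ls
cat > h.py <<'E'
import numpy as np, cv2, os
from scipy.spatial.transform import Rotation as Ro
from bench import monitor, optics, r
def grab(n):
    o=monitor.get_obs(); p,d=optics.grab_frame(n); np.savez('%s.npz'%n,p=p,d=d,tp=o['tcp_pos'],to=o['orientation']); return p,d
def cam(n):
    m=optics.camera_model(n); f=210/np.tan(np.radians(m['vertical_fov'])/2)
    K=np.array([[f,0,m['cx']],[0,f,m['cy']],[0,0,1.]]); D=np.array(m['D'],float)
    if 'R' in m: R=np.array(m['R']);t=np.array(m['t']); return K,D,R.T,-R.T@t
    z=np.load('%s.npz'%n); H=np.array(m['hand_eye']); T=Ro.from_rotvec(z['to']).as_matrix()
    return K,D,T@H[:3,:3],T@H[:3,3]+z['tp']
def pts(n,uv,depth=None):
    """world points of pixels, by depth image"""
    K,D,R,c=cam(n); uv=np.array(uv,float).reshape(-1,2); z=np.load('%s.npz'%n)['d']
    x=cv2.undistortPoints(uv[:,None],K,D)[:,0]
    dd=z[uv[:,1].round().astype(int),uv[:,0].round().astype(int)] if depth is None else depth
    return (np.c_[x,np.ones(len(x))]*np.reshape(dd,(-1,1)))@R.T+c
def onplane(n,uv,h):
    K,D,R,c=cam(n); x=cv2.undistortPoints(np.array(uv,float).reshape(-1,1,2),K,D)[:,0]
    v=np.c_[x,np.ones(len(x))]@R.T; return c+v*((h-c[2])/v[:,2])[:,None]
def proj(n,X):
    K,D,R,c=cam(n); X=(np.array(X,float).reshape(-1,3)-c)@R
    return cv2.projectPoints(X,np.zeros(3),np.zeros(3),K,D)[0][:,0]
def save(n,name,box=None,s=1):
    p=np.load('%s.npz'%n)['p'][:,:,::-1]
    if box: p=p[box[1]:box[3],box[0]:box[2]]
    cv2.imwrite('pics/'+name,cv2.resize(p,None,fx=s,fy=s,interpolation=cv2.INTER_CUBIC))
E
python3 - <<'E'
from h import *
a,_=grab('top');b,_=grab('side')
cv2.imwrite('pics/a.png',cv2.resize(a[:,:,::-1],(800,600)));cv2.imwrite('pics/b.png',cv2.resize(b[:,:,::-1],(800,600)))
o=monitor.get_obs();print(o)
for n in('top','side'):print(n,cam(n)[2:])
E
```

```text
pics
{'clock': 0.1, 'joints': array([-1.26311455,  0.47773587,  0.02233838,  1.5563017 , -0.01147886,
        1.10930769, -0.08311091]), 'qvel': array([ 1.16782532e-03, -8.98563004e-04, -7.48772490e-04, -2.28383830e-03,
       -1.29884065e-03, -9.89481637e-05, -1.90381290e-03]), 'tau': array([ 4.13163478e-03, -5.97761786e+01,  1.61379945e+00, -2.81954938e+01,
        1.28061921e-02,  5.01056638e-03, -6.71580381e-06]), 'tcp_pos': array([0.27244093, 0.61701796, 0.23043198]), 'orientation': array([-6.48337196e-01, -3.07375790e+00,  2.53164155e-03]), 'contact_force': array([0.41928389, 0.63474118, 0.45057181]), 'moment': array([-0.0130435 ,  0.00885314,  0.07581061]), 'gripper_force': 0.0, 'grip_width': 0.08530773429243835}
top (array([[ 0.05769312, -0.977308  ,  0.20381504],
       [-0.998329  , -0.05714696,  0.00856923],
       [ 0.00327263, -0.20396885, -0.97897191]]), array([ 0.25746402, -0.01526282,  1.28030599]))
side (array([[ 0.96344137, -0.1662799 ,  0.2100755 ],
       [-0.26734949, -0.5455645 ,  0.79428183],
       [-0.01746337, -0.82140755, -0.57007426]]), array([ 0.30296091, -0.81430805,  0.65370329]))
```

View pics/a.png

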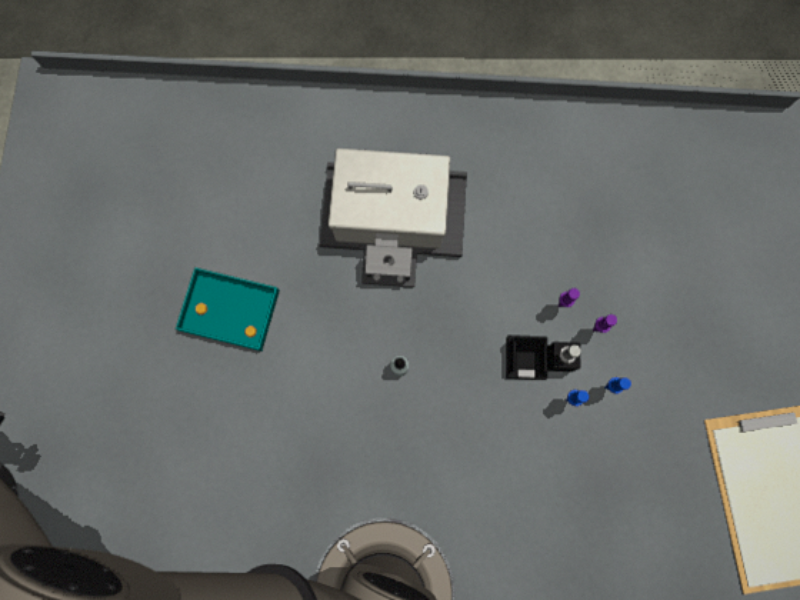

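View pics/b.png

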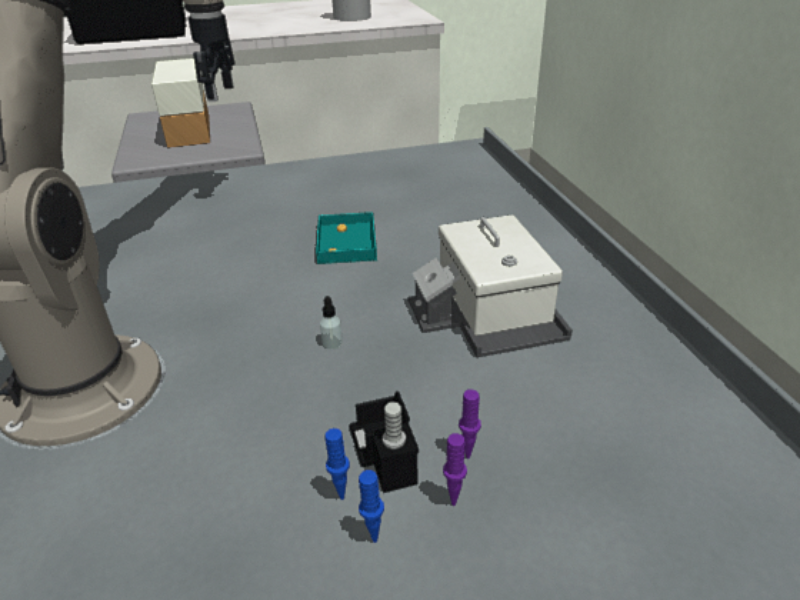

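Top view: the steel drift is at about (570,352) in the cradle block. Its look-alikes are two purple ones at (569,297) and (605,323), and two blue ones at (578,398) and (619,385). Only the grey steel one sits in the black cradle's socket, so that is the drift. The lug hole is at about (389,260). I'll confirm both in enlarged crops.

Run:
```python
from h import *
def crop(n,b,s):
    p=np.load(n+'.npz')['p'][b[1]:b[3],b[0]:b[2],::-1]; return cv2.resize(p,(400,300),interpolation=cv2.INTER_CUBIC)
# each crop 80x60 px, scale 5 ; 
c=[crop('top',(360,220,440,280),5),crop('top',(232,155,312,215),5),crop('side',(235,270,315,330),5),crop('side',(275,170,355,230),5)]
cv2.imwrite('pics/c.png',np.vstack([np.hstack(c[:2]),np.hstack(c[2:])]))
K=cam('top')
# look-alikes/cradle by depth heights
for name,uv in dict(drift=(401,245),purp1=(399,207),purp2=(424,226),blue1=(405,278),blue2=(434,269),bottle=(280,254),cradcorner=(396,257),bay=(368,250)).items(): print(name,pts('top',[uv])[0].round(3))
```

```text
drift [ 0.422 -0.295  0.124]
purp1 [ 0.516 -0.291  0.118]
purp2 [ 0.474 -0.355  0.107]
blue1 [ 0.345 -0.307  0.117]
blue2 [ 0.37  -0.375  0.119]
bottle [ 0.387 -0.008  0.09 ]
cradcorner [ 0.4   -0.298  0.063]
bay [ 0.42  -0.236  0.009]
```

View pics/c.png

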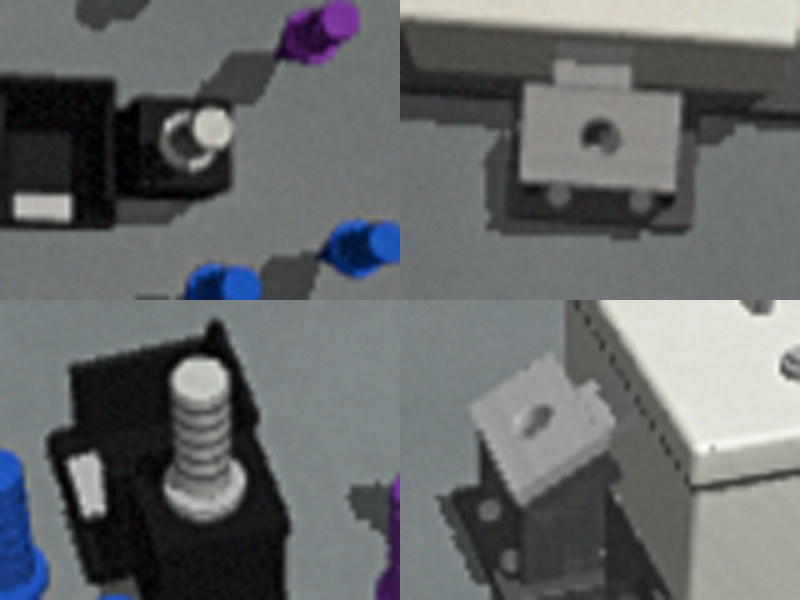

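The crops confirm it: the steel drift is in the black socket, with its grip top at top-view pixel (402.4,245.6). The lug hole is at (272.2,182.2) in the top view and (301.6,194.4) in the side view.

Run:
```python
from h import *
print('grip top',onplane('top',[(402.4,245.6)],.122), 'collar top',onplane('top',[(397.6,248)],.072))
# side view grip top center (200,380)->; collar 
print('side grip top',onplane('side',[(235+200/5,270+(380-300)/5)],.122))
def tri(u1,u2):
    A=[];b=[]
    for n,u in(('top',u1),('side',u2)):
        K,D,R,c=cam(n);x=cv2.undistortPoints(np.array(u,float).reshape(1,1,2),K,D)[0,0];v=R@np.r_[x,1];v/=np.linalg.norm(v)
        P=np.eye(3)-np.outer(v,v);A.append(P);b.append(P@c)
    return np.linalg.lstsq(np.vstack(A),np.hstack(b),rcond=None)[0]
print('tri hole',tri((272.2,182.2),(301.6,194.4)),'tri drift',tri((402.4,245.6),(275,286)))
for n,poly in(('top',[(258.5,174),(286,175.5),(284.5,191),(257.5,190)]),('side',[(291.5,190.5),(305,183),(314,194),(302,206)])):
    m=np.zeros((420,560),np.uint8);cv2.fillPoly(m,[np.round(poly).astype(int)],1);d=np.load(n+'.npz')['d']
    v,u=np.nonzero((m>0)&(d>0));X=pts(n,np.c_[u,v]);
    for _ in range(4):
        c=np.median(X,0);U,S,V=np.linalg.svd(X-X.mean(0));nn=V[2]*np.sign(V[2][2]);e=(X-X.mean(0))@nn
        X=X[abs(e)<max(.003,2*e.std()*.7)]
    print(n,len(X),'normal',nn.round(3),'tilt',np.degrees(np.arccos(nn[2])).round(1),'yaw',np.degrees(np.arctan2(-nn[1],-nn[0])).round(1),'c',X.mean(0).round(4),e.std().round(4))
    uv={'top':(272.2,182.2),'side':(301.6,194.4)}[n]
    K,D,R,c=cam(n);x=cv2.undistortPoints(np.array(uv,float).reshape(1,1,2),K,D)[0,0];w=R@np.r_[x,1]
    print('hole on plane',(c+w*((X.mean(0)-c)@nn)/(w@nn)).round(4))
p=pts('top',[(258.5,174),(286,175.5),(284.5,191),(257.5,190)]);print(p.round(4))
```

```text
grip top [[ 0.42088193 -0.29884338  0.122     ]] collar top [[ 0.42122869 -0.29916667  0.072     ]]
side grip top [[ 0.42030719 -0.29636399  0.122     ]]
tri hole [0.5686357  0.02298063 0.07997746] tri drift [ 0.42022971 -0.29830941  0.12402932]
top 295 normal [-0.507  0.009  0.862] tilt 30.5 yaw -1.0 c [0.5713 0.025  0.0774] 0.0017
hole on plane [0.5705 0.0229 0.0769]
side 252 normal [-0.503  0.017  0.864] tilt 30.2 yaw -1.9 c [0.5714 0.0245 0.0806] 0.0012
hole on plane [0.5681 0.0246 0.0787]
[[ 0.5867  0.0585  0.0893]
 [ 0.5872 -0.0112  0.088 ]
 [ 0.5519 -0.0096  0.0665]
 [ 0.5503  0.0595  0.0671]]
```

```bash
cat >> h.py <<'E'
def Rt(yaw=0,tilt=0):
    """tool pose: z down, y along world +y; yaw about world z, tilt (deg) swings tool z ahead"""
    return Ro.from_euler('z',yaw,degrees=True)*Ro.from_matrix(np.diag([-1.,1,-1]))*Ro.from_euler('y',-tilt,degrees=True)
def plan(P,R,n=0,start=None):
    o=monitor.get_obs(); p,q=(o['tcp_pos'],Ro.from_rotvec(o['orientation'])) if start is None else start
    w=(q.inv()*R).as_rotvec(); d=np.array(P)-p
    n=n or int(np.ceil(max(np.linalg.norm(d)/.048,np.linalg.norm(w)/.145,1)))
    out=[]
    for i in range(n):
        out.append([(q.inv().apply(d/n)*100).round(2).tolist(),(w/n).round(3).tolist()]); q=q*Ro.from_rotvec(w/n)
    for i in range(0,n,5): print(str(out[i:i+5]).replace(' ',''))
    return np.array(P),R
E
python3 - <<'E'
from h import *
s=plan((.52,.2,.25),Rt());plan((.4205,-.298,.22),Rt(),start=s)
E
```

```text
[[[-3.59,-2.56,-0.17],[-0.0,-0.0,-0.038]],[[-3.49,-2.69,-0.17],[-0.0,-0.0,-0.038]],[[-3.39,-2.82,-0.17],[-0.0,-0.0,-0.038]],[[-3.28,-2.95,-0.17],[-0.0,-0.0,-0.038]],[[-3.16,-3.07,-0.17],[-0.0,-0.0,-0.038]]]
[[[-3.05,-3.19,-0.18],[-0.0,-0.0,-0.038]],[[-2.92,-3.3,-0.18],[-0.0,-0.0,-0.038]],[[-2.8,-3.41,-0.18],[-0.0,-0.0,-0.038]],[[-2.67,-3.51,-0.18],[-0.0,-0.0,-0.038]],[[-2.53,-3.61,-0.18],[-0.0,-0.0,-0.038]]]
[[[-2.39,-3.7,-0.18],[-0.0,-0.0,-0.038]]]
[[[0.9,-4.53,0.27],[0.0,0.0,0.0]],[[0.9,-4.53,0.27],[0.0,0.0,0.0]],[[0.9,-4.53,0.27],[0.0,0.0,0.0]],[[0.9,-4.53,0.27],[0.0,0.0,0.0]],[[0.9,-4.53,0.27],[0.0,0.0,0.0]]]
[[[0.9,-4.53,0.27],[0.0,0.0,0.0]],[[0.9,-4.53,0.27],[0.0,0.0,0.0]],[[0.9,-4.53,0.27],[0.0,0.0,0.0]],[[0.9,-4.53,0.27],[0.0,0.0,0.0]],[[0.9,-4.53,0.27],[0.0,0.0,0.0]]]
[[[0.9,-4.53,0.27],[0.0,0.0,0.0]]]
```

```bash
python3 -m crank '[[[-3.6,-2.6,-0.2],[0,0,-0.038]],[[-3.5,-2.7,-0.2],[0,0,-0.038]],[[-3.4,-2.8,-0.2],[0,0,-0.038]],[[-3.3,-2.9,-0.2],[0,0,-0.038]],[[-3.2,-3.1,-0.2],[0,0,-0.038]]]' 6
python3 -m crank '[[[-3,-3.2,-0.2],[0,0,-0.038]],[[-2.9,-3.3,-0.2],[0,0,-0.038]],[[-2.8,-3.4,-0.2],[0,0,-0.038]],[[-2.7,-3.5,-0.2],[0,0,-0.038]],[[-2.5,-3.6,-0.2],[0,0,-0.038]]]'
python3 -m crank '[[[-2.4,-3.7,-0.2],[0,0,-0.038]],[[0.9,-4.5,0.3],[0,0,0]],[[0.9,-4.5,0.3],[0,0,0]],[[0.9,-4.5,0.3],[0,0,0]],[[0.9,-4.5,0.3],[0,0,0]]]'
python3 -m crank '[[[0.9,-4.5,0.3],[0,0,0]],[[0.9,-4.5,0.3],[0,0,0]],[[0.9,-4.5,0.3],[0,0,0]],[[0.9,-4.5,0.3],[0,0,0]],[[0.9,-4.5,0.3],[0,0,0]]]'
```

```text
clock: 0.6
tcp_pos: [0.3866, 0.4259, 0.241]
orientation: [-0.351, -3.122, 0.001]
contact_force: [0.5, 0.1, 0.2]
grip_width: 0.0599
gripper_force: 0.0
clock: 1.1
tcp_pos: [0.4988, 0.2368, 0.2512]
orientation: [-0.054, -3.141, 0.0]
contact_force: [0.8, -0.2, -0.6]
grip_width: 0.0599
gripper_force: 0.0
clock: 1.6
tcp_pos: [0.4844, 0.0188, 0.241]
orientation: [0.003, -3.141, 0.0]
contact_force: [0.2, 0.2, 0.3]
grip_width: 0.0599
gripper_force: 0.0
clock: 2.1
tcp_pos: [0.4399, -0.206, 0.2261]
orientation: [-0.004, 3.142, 0.0]
contact_force: [0.6, 0.8, 0.4]
grip_width: 0.0601
gripper_force: 0.0
```

```bash
python3 -m crank '[[[1,-4.6,0.3],[0,0,0]],[[0.9,-4.6,0.3],[0,0,0]],[[0,0,0],[0,0,0]]]'
python3 - <<'E'
from h import *
grab('wrist'); save('wrist','w1.png')
print(proj('wrist',[[.4205,-.298,.122],[.4205,-.298,.072],[.4205,-.298,.066]]))
E
```

```text
clock: 2.4
tcp_pos: [0.4189, -0.3029, 0.2202]
orientation: [-0.012, -3.14, 0.005]
contact_force: [0.3, 0.9, 0.3]
grip_width: 0.0602
gripper_force: 0.0
[[292.24838605 213.13659381]
 [291.28933706 198.01329321]
 [291.19456264 196.51862574]]
```

View pics/w1.png

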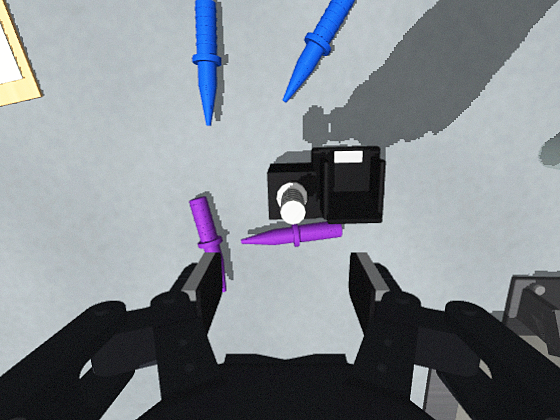

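The wrist view shows the drift's grip top at (292,213), as predicted. The look-alikes have toppled by themselves and lie flat, clear of the fingers. Next I descend and grip.

```bash
python3 -m crank '[[[-0.2,0.5,4],[0,0,0]],[[0,0,4],[0,0,0]],[[0,0,3],[0,0,0]],[[0,0,1.8],[0,0,0]],[[0,0,1],[0,0,0]]]'
python3 -m crank '[[[0,0,0],[0,0,0]],[[0,0,0],[0,0,0]],[[0,0,0],[0,0,0]],[[0,0,0],[0,0,0]]]' 1 70
```

```text
clock: 2.95
tcp_pos: [0.4235, -0.2894, 0.0805]
orientation: [0.006, -3.139, -0.003]
contact_force: [0.4, -0.1, 0.0]
grip_width: 0.0597
gripper_force: 0.0
clock: 3.35
tcp_pos: [0.4253, -0.2941, 0.084]
orientation: [-0.002, 3.137, -0.007]
contact_force: [0.6, -5.3, -1.2]
grip_width: 0.0188
gripper_force: 67.0
```

```bash
for i in 1 2 3; do python3 -m crank '[[[0,0,0],[0,0,0]]]' | sed -n 2,4p; done
```

```text
tcp_pos: [0.4253, -0.2941, 0.084]
orientation: [-0.002, 3.137, -0.007]
contact_force: [-0.1, -5.8, -1.3]
tcp_pos: [0.4253, -0.2941, 0.084]
orientation: [-0.002, 3.137, -0.007]
contact_force: [-0.3, -5.4, -1.3]
tcp_pos: [0.4253, -0.2941, 0.084]
orientation: [-0.002, 3.137, -0.007]
contact_force: [0.8, -6.1, -1.8]
```

```bash
python3 -m crank '[[[0,0,0],[0,0,0]],[[0,0,0],[0,0,0]],[[0.4,-0.2,0],[0,0,0]],[[0,0,0],[0,0,0]],[[0,0,0],[0,0,0]]]' 4
python3 - <<'E'
from h import *
grab('side');grab('wrist')
print(monitor.get_obs()['tcp_pos'])
print(proj('wrist',[[.4205,-.298,.122]]),proj('side',[[.4205,-.298,.122]]))
a=np.load('side.npz')['p'][255:345,215:335,::-1];b=np.load('wrist.npz')['p'][:,:,::-1]
cv2.imwrite('pics/d.png',np.hstack([cv2.resize(a,(400,300),interpolation=2),cv2.resize(b,(400,300))]))
E
```

```text
clock: 4.15
tcp_pos: [0.4199, -0.2934, 0.0823]
orientation: [0.003, -3.142, -0.0]
contact_force: [-0.3, 0.2, 0.5]
grip_width: 0.0395
gripper_force: 0.0
[ 0.4200053  -0.29331266  0.08226807]
[[273.39494683 315.80483591]] [[275.35171705 286.6435654 ]]
```

View pics/d.png

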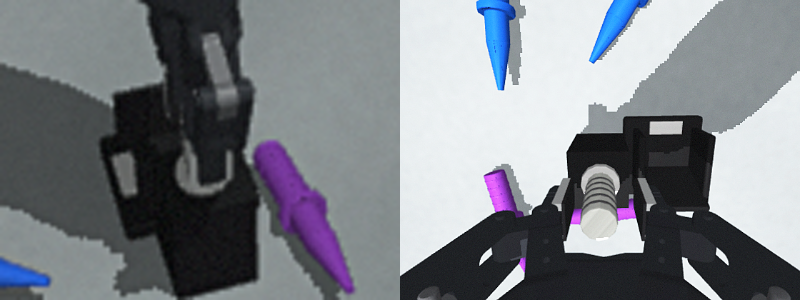

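The drift is between the pads and nearly centred; the purple look-alike lies beside the cradle. Regrip and lift.

```bash
python3 -m crank '[[[0,-0.2,0],[0,0,0]],[[0,0,0],[0,0,0]],[[0,0,0],[0,0,0]],[[0,0,0],[0,0,0]]]' 1 80
python3 -m crank '[[[0,0,-1],[0,0,0]],[[0,0,-2],[0,0,0]],[[0,0,-3],[0,0,0]],[[0,0,-3],[0,0,0]],[[0,0,-3],[0,0,0]]]'
python3 - <<'E'
from h import *
o=monitor.get_obs();print(o['tcp_pos'],o['contact_force'])
s=plan((.44,-.16,.21),Rt(0,0));s=plan((.47,.0,.19),Rt(-1.5,30),start=s)
E
```

```text
clock: 4.65
tcp_pos: [0.4202, -0.2959, 0.0825]
orientation: [-0.003, 3.141, -0.001]
contact_force: [-0.7, -0.5, 2.7]
grip_width: 0.0184
gripper_force: 77.9
clock: 5.15
tcp_pos: [0.4193, -0.2948, 0.2034]
orientation: [0.003, -3.14, -0.002]
contact_force: [0.1, 0.2, -2.1]
grip_width: 0.0184
gripper_force: 78.9
[ 0.41930824 -0.2947852   0.20344046] [ 0.11234418  0.20768397 -2.11557291]
[[[-0.7,4.49,-0.22],[0.0,-0.0,0.001]],[[-0.7,4.49,-0.22],[0.0,-0.0,0.001]],[[-0.69,4.49,-0.22],[0.0,-0.0,0.001]]]
[[[-0.75,4.0,0.5],[0.002,-0.131,0.006]],[[-0.65,4.01,0.59],[0.002,-0.131,0.006]],[[-0.55,4.01,0.66],[0.002,-0.131,0.006]],[[-0.43,4.01,0.71],[0.002,-0.131,0.006]]]
```

```bash
python3 -m crank '[[[-0.7,4.5,-0.2],[0,0,0]],[[-0.7,4.5,-0.2],[0,0,0]],[[-0.7,4.5,-0.2],[0,0,0]],[[-0.7,4,0.5],[0,-0.13,0.006]],[[-0.7,4,0.6],[0,-0.13,0.006]]]'
python3 -m crank '[[[-0.6,4,0.7],[0,-0.13,0.006]],[[-0.4,4,0.7],[0,-0.13,0.006]],[[0,0,0],[0,0,0]],[[0,0,0],[0,0,0]]]'
python3 - <<'E'
from h import *
s=plan((.513,.025,.1756),Rt(-1.5,30))
E
```

```text
clock: 5.65
tcp_pos: [0.4561, -0.0781, 0.1988]
orientation: [0.013, 2.876, 0.003]
contact_force: [0.3, -0.1, -3.1]
grip_width: 0.0179
gripper_force: 78.9
clock: 6.05
tcp_pos: [0.4666, -0.0309, 0.1902]
orientation: [0.034, 2.701, -0.029]
contact_force: [0.3, -0.8, -1.7]
grip_width: 0.0183
gripper_force: 79.0
[[[-1.73,2.87,1.58],[-0.007,-0.041,0.002]],[[-1.66,2.86,1.67],[-0.007,-0.041,0.002]]]
```

```bash
python3 -m crank '[[[-1.15,1.9,1],[-0.005,-0.027,0.001]],[[-1.1,1.9,1.1],[-0.005,-0.027,0.001]],[[-1.1,1.9,1.1],[-0.005,-0.027,0.001]],[[0,0,0],[0,0,0]],[[0,0,0],[0,0,0]]]'
python3 - <<'E'
from h import *
grab('wrist');grab('side');grab('top')
o=monitor.get_obs();print(o['tcp_pos']);R=Ro.from_rotvec(o['orientation']);print(R.as_matrix().round(3))
H=np.array([.569,.024,.079]);tip=o['tcp_pos']+R.apply([0,0,.0765]);print('tip',tip)
for n in('wrist','side'):print(n,'hole',proj(n,[H]),'tip',proj(n,[tip]))
w=np.load('wrist.npz')['p'][:,:,::-1];s=np.load('side.npz')['p'][145:235,260:380,::-1]
t=np.load('top.npz')['p'][150:210,232:312,::-1]
cv2.imwrite('pics/e.png',np.vstack([np.hstack([cv2.resize(s,(400,300),interpolation=2),cv2.resize(t,(400,300),interpolation=2)]),np.hstack([cv2.resize(w,(400,300)),cv2.resize(w[190:310,200:360],(400,300),interpolation=2)])]))
E
```

```text
clock: 6.55
tcp_pos: [0.5137, 0.0233, 0.1763]
orientation: [0.035, 2.619, -0.012]
contact_force: [0.7, -0.4, -2.3]
grip_width: 0.0183
gripper_force: 79.0
[0.51320195 0.02344239 0.17660554]
[[-0.866  0.028  0.5  ]
 [ 0.024  1.    -0.014]
 [-0.5   -0.    -0.866]]
tip [0.55143073 0.02237403 0.11035096]
wrist hole [[288.39218434 204.92233955]] tip [[285.8870065  218.51129079]]
side hole [[302.04064973 194.36621955]] tip [[295.19885392 184.77988398]]
```

View pics/e.png

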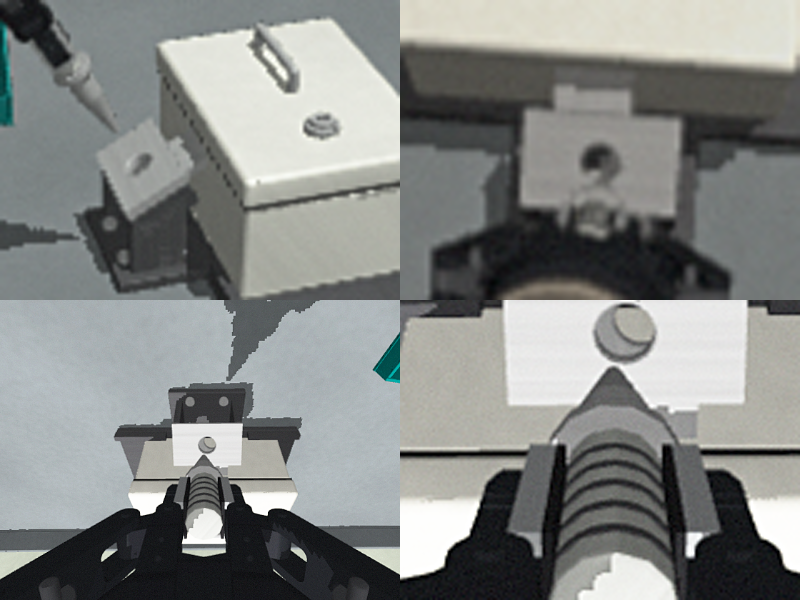

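The wrist zoom shows the hole at (290,203.6) and the tip at (284.8,217.2), so the tip needs about 4.3 mm to +y. The tongue hole shows as the crescent to the right, and I bias slightly that way for entry.

```bash
python3 -m crank '[[[0,0.6,0],[0,0,0]],[[0,0,1.5],[0,0,0]],[[0,0,1.5],[0,0,0]],[[0,0,0],[0,0,0]],[[0,0,0],[0,0,0]]]'
python3 - <<'E'
from h import *
grab('wrist')
o=monitor.get_obs();print(o['tcp_pos'],o['contact_force'])
w=np.load('wrist.npz')['p'][:,:,::-1]
cv2.imwrite('pics/f.png',cv2.resize(w[170:260,230:350],(800,600),interpolation=2))
E
```

```text
clock: 7.2
tcp_pos: [0.5282, 0.0297, 0.1505]
orientation: [0.035, 2.618, -0.009]
contact_force: [0.2, 0.6, -2.2]
grip_width: 0.0182
gripper_force: 79.0
[0.52833794 0.03001929 0.15094927] [-0.05480715 -0.98611717 -2.22010796]
```

View pics/f.png

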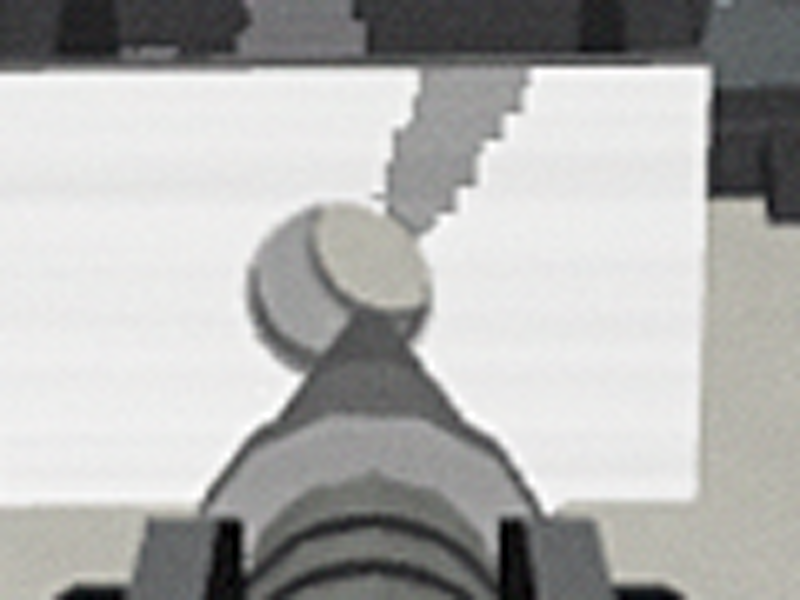

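The tip at about (378,305) is centred over the hole overlap, which spans columns 315 to 432; the hole centre is (340,287). I advance while easing back 4 mm in y.

```bash
python3 -m crank '[[[0,0,0.7],[0,0,0]],[[0,0,0.7],[0,0,0]],[[0,0,0.6],[0,0,0]],[[0,0,0],[0,0,0]],[[0,0,0],[0,0,0]]]'
python3 -m crank '[[[0,-0.05,0.4],[0,0,0]],[[0,-0.05,0.4],[0,0,0]],[[0,0,0],[0,0,0]],[[0,0,0],[0,0,0]]]'
python3 - <<'E'
from h import *
o=monitor.get_obs();R=Ro.from_rotvec(o['orientation']);print('tool force',R.inv().apply(o['contact_force']),o['moment'])
E
```

```text
clock: 7.75
tcp_pos: [0.5384, 0.0304, 0.1337]
orientation: [0.033, 2.617, -0.008]
contact_force: [-0.3, 0.1, -2.4]
grip_width: 0.0185
gripper_force: 79.0
clock: 8.15
tcp_pos: [0.5423, 0.0295, 0.1266]
orientation: [0.033, 2.617, -0.008]
contact_force: [0.7, -0.3, -2.2]
grip_width: 0.0181
gripper_force: 79.0
tool force [ 0.53137354 -0.26863328  2.27706333] [-0.03460103  0.82363421 -0.04238993]
```

```bash
python3 -m crank '[[[0,-0.07,0.4],[0,0,0]],[[0,-0.07,0.4],[0,0,0]],[[0,0,0],[0,0,0]],[[0,0,0],[0,0,0]]]'
python3 -m crank '[[[0,-0.07,0.4],[0,0,0]],[[0,-0.08,0.3],[0,0,0]],[[0,0,0],[0,0,0]],[[0,0,0],[0,0,0]]]'
python3 - <<'E'
from h import *
o=monitor.get_obs();R=Ro.from_rotvec(o['orientation']);print('tool force',R.inv().apply(o['contact_force']),o['moment'])
E
```

```text
clock: 8.55
tcp_pos: [0.5462, 0.028, 0.1194]
orientation: [0.033, 2.618, -0.008]
contact_force: [-0.4, -1.0, -2.8]
grip_width: 0.0183
gripper_force: 79.0
clock: 8.95
tcp_pos: [0.5492, 0.0271, 0.1129]
orientation: [0.032, 2.619, -0.007]
contact_force: [-0.7, 1.0, -5.7]
grip_width: 0.0183
gripper_force: 79.1
tool force [3.51715387 1.00980099 4.55212359] [0.40307876 1.52501746 0.22335286]
```

```bash
python3 -m crank '[[[0.12,0,0],[0,0,0]],[[0,0,0.2],[0,0,0]],[[0,0,0],[0,0,0]],[[0,0,0],[0,0,0]]]'
python3 - <<'E'
from h import *
o=monitor.get_obs();R=Ro.from_rotvec(o['orientation']);print('tool force',R.inv().apply(o['contact_force']),o['moment'])
E
python3 -m crank '[[[0,0,0.4],[0,0,0]],[[0,0,0],[0,0,0]],[[0,0,0],[0,0,0]]]'
python3 - <<'E'
from h import *
o=monitor.get_obs();R=Ro.from_rotvec(o['orientation']);print('tool force',R.inv().apply(o['contact_force']),o['moment'])
E
```

```text
clock: 9.35
tcp_pos: [0.5498, 0.0269, 0.1109]
orientation: [0.032, 2.617, -0.007]
contact_force: [-2.5, 2.2, -1.9]
grip_width: 0.0182
gripper_force: 79.3
tool force [3.16804455 2.13924427 0.31129472] [0.52424674 1.3024369  0.31586177]
clock: 9.65
tcp_pos: [0.5517, 0.0265, 0.1072]
orientation: [0.032, 2.618, -0.008]
contact_force: [0.0, 2.0, -5.2]
grip_width: 0.0182
gripper_force: 79.4
tool force [2.63326488 2.01413298 4.50468325] [0.47864984 1.36625378 0.28625742]
```

```bash
cat > f.sh <<'E'
python3 - <<'E'
from h import *
o=monitor.get_obs();R=Ro.from_rotvec(o['orientation']);print('tool force',R.inv().apply(o['contact_force']).round(1),'left mm',(((o['tcp_pos']-[.569,.0247,.079])@[-.5,.014,.866]-.0165)*1e3).round(1))
E
E
python3 -m crank '[[[0.05,-0.03,0.4],[0,0,0]],[[0,0,0],[0,0,0]],[[0,0,0],[0,0,0]]]' | sed -n 2,4p; sh f.sh
python3 -m crank '[[[0,-0.03,0.5],[0,0,0]],[[0,0,0],[0,0,0]],[[0,0,0],[0,0,0]]]'| sed -n 2,4p; sh f.sh
```

```text
tcp_pos: [0.5535, 0.0264, 0.1038]
orientation: [0.032, 2.617, -0.007]
contact_force: [-0.2, 2.4, -4.7]
tool force [2.6 2.4 4. ] left mm 12.8
tcp_pos: [0.556, 0.0262, 0.0996]
orientation: [0.032, 2.617, -0.007]
contact_force: [-1.3, 3.9, -4.0]
tool force [3.2 3.8 2.7] left mm 7.8
```

```bash
python3 -m crank '[[[0,0.03,0.5],[0,0,0]],[[0,0,0],[0,0,0]],[[0,0,0],[0,0,0]]]' | sed -n 2,4p; sh f.sh
python3 -m crank '[[[0,0,0.2],[0,0,0]],[[0,0,0],[0,0,0]],[[0,0,0],[0,0,0]]]'| sed -n 2,4p; sh f.sh
```

```text
tcp_pos: [0.5584, 0.0262, 0.0952]
orientation: [0.032, 2.618, -0.007]
contact_force: [0.0, 3.3, -3.4]
tool force [1.7 3.3 2.9] left mm 2.8
tcp_pos: [0.5594, 0.0262, 0.0933]
orientation: [0.032, 2.618, -0.007]
contact_force: [-0.5, 4.0, -4.6]
tool force [2.8 4.  3.7] left mm 0.7
```

```bash
python3 -m crank '[[[0,0,0.2],[0,0,0]],[[0,0,0],[0,0,0]],[[0,0,0],[0,0,0]]]'| sed -n 2,4p; sh f.sh
```

```text
tcp_pos: [0.5604, 0.0261, 0.0915]
orientation: [0.032, 2.618, -0.008]
contact_force: [-0.1, 4.0, -5.4]
tool force [2.8 4.  4.6] left mm -1.4
```

```bash
python3 -m crank '[[[0,0,0.2],[0,0,0]],[[0,0,0],[0,0,0]],[[0,0,0],[0,0,0]]]'| sed -n 2,4p; sh f.sh
python3 -m crank '[[[0,0,0.15],[0,0,0]],[[0,0,0],[0,0,0]],[[0,0,0],[0,0,0]]]'| sed -n 2,4p; sh f.sh
```

```text
tcp_pos: [0.5608, 0.0261, 0.0909]
orientation: [0.032, 2.616, -0.008]
contact_force: [-15.9, 2.4, 18.1]
tool force [  4.7   2.  -23.7] left mm -2.0
tcp_pos: [0.5609, 0.0261, 0.0908]
orientation: [0.031, 2.615, -0.008]
contact_force: [-31.9, 2.7, 42.4]
tool force [  6.3   1.9 -52.7] left mm -2.2
```

The drift is seated firmly. Unload, release, then retreat straight back.

```bash
python3 -m crank '[[[0,0,-0.3],[0,0,0]],[[0,0,0],[0,0,0]]]'| sed -n 2,4p; sh f.sh
python3 -m crank '[[[0,0,0],[0,0,0]],[[0,0,0],[0,0,0]],[[0,0,0],[0,0,0]],[[0,0,0],[0,0,0]]]' 5 | tail -4
python3 -m crank '[[[0,0,-1],[0,0,0]],[[0,0,-2],[0,0,0]],[[0,0,-3],[0,0,0]],[[0,0,-4],[0,0,0]],[[0,0,-3],[0,0,0]]]'|tail -4
python3 -m crank '[[[0,0,0],[0,0,0]],[[0,0,0],[0,0,0]]]'|tail -4
python3 - <<'E'
from h import *
grab('wrist');grab('side')
w=np.load('wrist.npz')['p'][:,:,::-1];s=np.load('side.npz')['p'][145:235,260:380,::-1]
cv2.imwrite('pics/g.png',np.hstack([cv2.resize(s,(400,300),interpolation=2),cv2.resize(w[130:280,190:390],(400,300),interpolation=2)]))
E
```

```text
tcp_pos: [0.5605, 0.026, 0.0917]
orientation: [0.032, 2.617, -0.008]
contact_force: [-2.1, 4.7, -0.7]
tool force [ 2.2  4.6 -0.5] left mm -1.2
orientation: [0.034, 2.617, -0.009]
contact_force: [-0.4, 0.6, -0.8]
grip_width: 0.0503
gripper_force: 0.0
orientation: [0.038, 2.615, -0.016]
contact_force: [0.3, -1.4, 0.0]
grip_width: 0.0499
gripper_force: 0.0
orientation: [0.039, 2.612, -0.016]
contact_force: [-0.2, 0.3, -1.4]
grip_width: 0.05
gripper_force: 0.0
```

View pics/g.png

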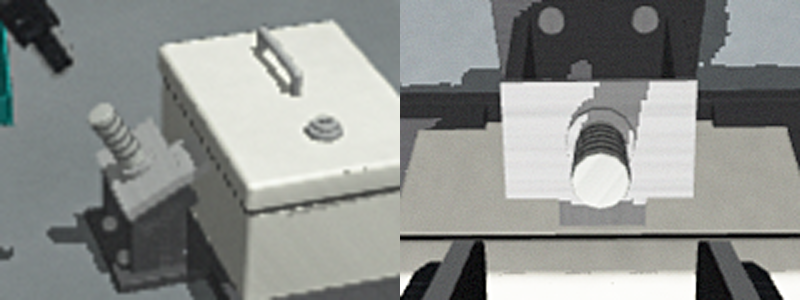

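The drift is through both holes with its collar on the lug: side view at (130,165), wrist view at (600,130). Backing off may have lifted it a fraction of a millimetre, so I'll tap the grip's end gently with closed fingertips to make it flush.

```bash
python3 -m crank '[[[0,0,0],[0,0,0]],[[0,0,0],[0,0,0]],[[0,0,0],[0,0,0]],[[0,0,0],[0,0,0]]]' 0 20|tail -2
python3 - <<'E'
from h import *
R=Ro.from_rotvec([.032,2.617,-.008]); seat=np.array([.5605,.0261,.0912])
plan(seat-R.apply([0,0,.046]),R,3); sh=0
d=np.load('wrist.npz')['d']
# gap check: grip end plane height over lug plane
g=pts('wrist',[(u,v) for u in range(284,297) for v in range(214,228)]);L=pts('wrist',[(u,v) for u in list(range(245,270))+list(range(314,334)) for v in range(178,222)])
c=L.mean(0);n=np.linalg.svd(L-c)[2][2];n*=np.sign(n[2]);print('tilt',np.degrees(np.arccos(n[2])),'grip end over lug mm',np.median((g-c)@n)*1e3)
E
sh f.sh
```

```text
grip_width: -0.0003
gripper_force: 0.0
[[[0.07,0.09,1.77],[-0.002,0.001,-0.001]],[[0.07,0.08,1.77],[-0.002,0.001,-0.001]],[[0.07,0.08,1.77],[-0.002,0.001,-0.001]]]
tilt 36.78019895442066 grip end over lug mm 21.82241448463311
tool force [ 0.9 -0.2 -0.2] left mm 97.6
```

```bash
python3 -m crank '[[[0.07,0.09,1.8],[-0.002,0.001,-0.001]],[[0.07,0.08,1.8],[-0.002,0.001,-0.001]],[[0.07,0.08,1.7],[-0.002,0.001,-0.001]],[[0,0,0],[0,0,0]],[[0,0,0],[0,0,0]]]'|sed -n 2,4p; sh f.sh
python3 -m crank '[[[0,0,0.3],[0,0,0]],[[0,0,0],[0,0,0]],[[0,0,0],[0,0,0]]]'| sed -n 2p; sh f.sh
python3 -m crank '[[[0,0,0.2],[0,0,0]],[[0,0,0],[0,0,0]],[[0,0,0],[0,0,0]]]'| sed -n 2p; sh f.sh
```

```text
tcp_pos: [0.5371, 0.0268, 0.1314]
orientation: [0.031, 2.618, -0.008]
contact_force: [-0.3, 0.0, 0.2]
tool force [ 0.2  0.  -0.3] left mm 44.9
tcp_pos: [0.539, 0.0265, 0.1297]
tool force [-0.8  0.1 -0.6] left mm 42.5
tcp_pos: [0.5399, 0.0265, 0.1273]
tool force [-0.  -0.4 -0.2] left mm 39.9
```

```bash
python3 -m crank '[[[0,0,0.15],[0,0,0]],[[0,0,0],[0,0,0]],[[0,0,0],[0,0,0]]]'| sed -n 2p; sh f.sh
python3 -m crank '[[[0,0,0.1],[0,0,0]],[[0,0,0],[0,0,0]],[[0,0,0],[0,0,0]]]'| sed -n 2p; sh f.sh
```

```text
tcp_pos: [0.5406, 0.0266, 0.1259]
tool force [-0.1  0.2 -0.7] left mm 38.3
tcp_pos: [0.5412, 0.0267, 0.1255]
tool force [-0.1  0.8 -9.4] left mm 37.7
```

```bash
python3 -m crank '[[[0,0,0.08],[0,0,0]],[[0,0,0],[0,0,0]],[[0,0,0],[0,0,0]]]'| sed -n 2p; sh f.sh
```

```text
tcp_pos: [0.5413, 0.0267, 0.1254]
tool force [  1.4  -0.4 -23.5] left mm 37.6
```

Contact is stiff at the seated height, so the collar is flush. Retreat and check.

```bash
python3 -m crank '[[[0,0,-1],[0,0,0]],[[0,0,-2],[0,0,0]],[[0,0,-3],[0,0,0]],[[0,0,-3],[0,0,0]],[[0,0,-3],[0,0,0]]]'| sed -n 1,4p
python3 -m crank '[[[0,0,0],[0,0,0]],[[0,0,0],[0,0,0]],[[0,0,0],[0,0,0]]]'| sed -n 1,4p
python3 - <<'E'
from h import *
grab('side');grab('top')
s=np.load('side.npz')['p'][:,:,::-1];t=np.load('top.npz')['p'][:,:,::-1]
cv2.imwrite('pics/i.png',np.vstack([np.hstack([cv2.resize(s[160:220,270:350],(400,300),interpolation=2),cv2.resize(t[150:210,232:312],(400,300),interpolation=2)]),np.hstack([cv2.resize(s,(400,300)),cv2.resize(t,(400,300))])]))
E
```

```text
clock: 16.05
tcp_pos: [0.4839, 0.0276, 0.2237]
orientation: [0.032, 2.617, -0.009]
contact_force: [0.2, -0.6, 0.4]
clock: 16.35
tcp_pos: [0.4847, 0.0271, 0.2224]
orientation: [0.033, 2.617, -0.01]
contact_force: [-0.1, 0.4, -0.7]
```

View pics/i.png

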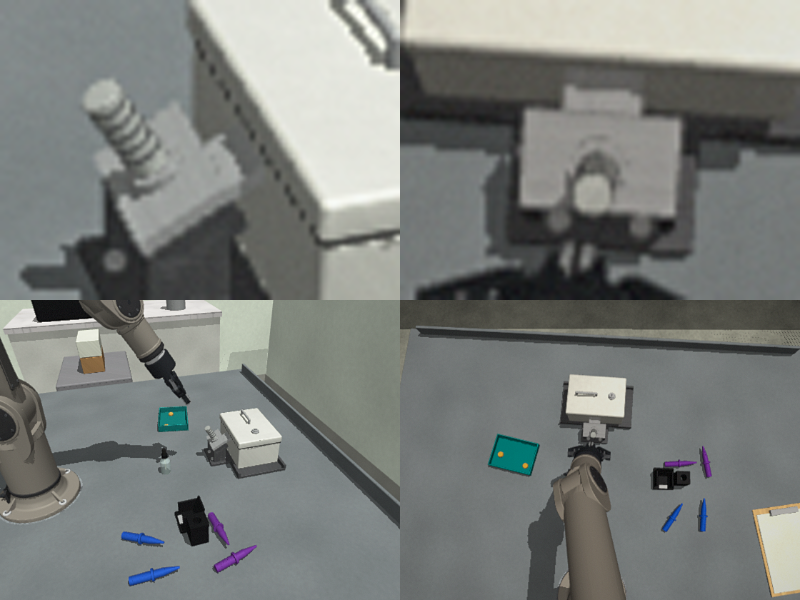

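The drift stands normal to the lug with its collar flush, and the tongue has moved into line. The bottle, tray and caps are undisturbed, and the fingers are clear.

```bash
python3 -c "
from bench import r
print(r.hand_in())"
```

```text
the job is handed in; nothing more can be done
None
```

The drift is through both holes with its collar flush on the lug and the box drawn into line; I released it, left the bottle, tray and caps as they were, and handed in at about 16 s (the four blue and purple look-alikes fell over by themselves early on, untouched by the arm).

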